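Level and lock the tilt easel

ROBOT

A 6-joint arm with a two-finger parallel gripper is mounted at the origin on the work surface. World frame = base frame: x ahead of the robot, y to its left, z up, the work surface at z = 0. Lengths are in mm, angles in rad, forces in N, time in s.
With the tool pointing down it reaches from about 275 to 750 mm from the base axis. Payload 10.2 kg.
Tool frame: the origin (TCP) lies on the centre line of the jaws, within the pads' length; the fingertips stand 17 mm ahead of it and the grasp point (between the pads) lies 2 mm behind it (ctrl.tip_extent is the distance from the TCP to the fingertips, in mm); z points along the fingers, y is the line along which they close (so a half turn about z gives the same grasp; the last joint's range is limited). The gripper opens to 85 mm and grips with 20 to 120 N. Pads are 22 mm wide; open, the fingers measure 114 mm over their backs; the gripper's body (76 mm by 85 mm) begins 54 mm behind the grasp point. The pads swing forward as they close: fully open they stand 13 mm farther back than shut.
Start: joints at [-1.385, 0.313, 1.498, -0, 1.331, -0.223], TCP at [208.68, -481.751, 248.294] pointing down, gripper open.
Joint ranges: [-2.94, 2.94], [-0.97, 2.17], [0.19, 2.56], [-1.23, 4.37], [0.02, 3.11], [-2.88, 2.88]. Speed limits (rad/s): [2.39, 2.39, 3.01, 3.14, 3.14, 3.14].

INTERFACE

Orientations are given as a unit quaternion [w, x, y, z].
In Python, from rig import sensors, capture, ctrl, cut_out, place_of gives the robot as it stands.
- The arm moves only by the shell command python3 -m jog 'ROWS' [FORCE]. ROWS is JSON, a list of rows, each a list of 3 entries, a list of its own where there are three numbers: the shift along the world's x, y, z in mm, then the turn, a rotation vector about the world's x, y, z in degrees, then the closure, from 0 (fully open) to 1 (shut). A call has exactly 8 rows; each row is the pose to reach, as a shift and turn from the pose commanded when the call began; what a row does not reach only later rows make up. A row lasts 1/12 s, in which the tool goes at most 41.7 mm and 7.16 degrees, less where a joint would pass 70% of its speed; a pose out of reach is approached as far as the arm can. A call with a gripper value outside its range is refused whole. The fingers move at their own pace and stop on an object; FORCE is the grip in N (left out, the last holds). Time passes only in rows, so rows that repeat a pose let the fingers close, or fill a call up. It gives the time, the measured TCP pose, the force and the opening at its end, in the units of the state.
- sensors.sense(): the state, without advancing time (a new reading comes with each control period).
- capture(name): name is "side" or "top"; returns a dict with "color" (420x560x3 uint8, blue, green, red), "z_map" (420x560 float32, mm along the optical axis (not along the pixel's ray), 0 where there is no reading), "camera_matrix" (3x3 intrinsics, pixels), "k1" (the pictures are not rectified: a ray, as slopes to the right and down, at radius r is drawn at 1 + k1 r^2 times it, then the intrinsics apply), "R" (3x3) and "t" (3): a world point X has camera coordinates R X + t. Camera axes: x right, y down, z forward; pixel columns grow to the right and rows downward; lengths in mm; the calibration is good to about 2 mm. A picture is of the moment at which its call begins.
- ctrl.finish_job(): hands the job in, once; it reports no verdict.
Trained networks look in a picture, given as the dict that the camera call returned (one of the last four; its "shot" number tells which), for a name from the list of things; names that differ only in an ending like _2 or _b are one class to them, and where a whole thing is asked for, a point or a joint stands for the part that bears it (a point fixed in the world has none). Each returns a list of dicts, best first, with "p" (0 to 1); they miss things now and then, are a little off and sometimes report something else, mostly with a low value. They report only what shows in the picture. A call takes as long as a camera call. They do not tell look-alikes from the thing itself.
- cut_out(picture, query): "region" (420x560 bool, what is visible of it) and "box" ([left, top, right, bottom] in pixels, round what is visible of it).
- place_of(picture, query): "centre" ([row, column] in pixels: a listed point, or the origin of a listed thing).
The state is a dict: "time_s": time; "joints": joint angles; "dq": joint speeds; "tau": joint torques, N m; "eef_pos": TCP position; "ee_rot": TCP orientation; "force": force on the tool from outside, world axes, zero at the start; "wrist_torque": the same for the moment, N m; "grip_width": opening from 0.0 (shut) to 1.0 (fully open).
Only numpy, scipy, OpenCV 4.12 (cv2) and the standard library are available. Lean on these libraries where they do the work, as an engineer would, in place of code of your own. Each camera call takes 0.05 s, during which the arm holds its last target. There are 200 camera calls.

TASK

Press the spring-lifted plate of the document easel down until its catch snaps over the edge and holds it level by itself. Then take the T-key out of its slanted rest, set it down over the wing of the recessed lock screw and turn the screw clockwise all the way, so that the red clamp dog lies over the plate; touch the screw and its dog with nothing but the key. Put the key back home in its rest, and leave the stamping iron, the jar and the card block alone.

Things in the scene. Friction and masses are not known exactly. Their poses are not given: they have to be found in the camera images.
- easel_origin (a point): Fixed tilt easel, grey base 220 x 210 mm; this is the centre of its underside, on the table. x runs from the free (catch) edge to the hinge edge, y left, z up. Its tilt plate, 200 x 200 x 10 mm aluminium with a mounted clipping, is hinged along y at easel x = 100, z = 45 mm; its free edge, to -x, stands up. Level, its top is 55 mm above the table.
- catch_lip (a point): Brass spring catch, 36 mm wide and 80 mm high, at the middle of the plate's free edge, at easel x = -93 to -114 mm; this point is its 7 mm lip, 59 mm up. The lip snaps over the plate by itself when the plate is pushed to level and 1 to 4 mm beyond, and then holds it.
- plate_pad (a point): Centre of the top of the black rubber push pad, 60 x 60 x 3 mm, near the plate's free edge, 160 mm from the hinge line; z is the plate's normal. Level, it is 58 mm above the table at easel (-60, 0) mm; the bottom stop is 4 mm lower, and pushing there does no harm and makes the catch snap. Takes about 6 N at first, up to 20 N near the end, then a hard stop.
- plate (a joint): Tilt of the plate, rad: 0 level, about 0.42 raised by its spring, -0.025 bottom stop. Held by the catch it rests within 0.02 of 0; not caught, it springs up when released.
- lock (a joint): Angle of the lock screw, rad, 0 to 1.25 (end stop), growing clockwise seen from above. Starts between 0 and 0.15, stays where it is left, turns at about 0.1 N m. Turned fully, its red dog (70 mm long) lies over the plate's right edge. At 0 the wing points along the easel's x; at q it is turned by -q about z.
- lock_head (a point): Centre of the top of the screw's red wing blade, 102 mm above the table, at easel (0, -135) mm. The blade is 36 mm long (this point's x, turning with the screw), 9 mm thick, 22 mm high. It stands in a fixed guard tube, 54 mm inner, 63 mm outer diameter, with its rim 16 mm above this point, so fingers cannot grasp it.
- key_grip (a point): Centre of the T-key's wooden bar, where to grasp it: 90 mm long (key y), 18 mm thick (key x), 22 mm high (key z). The key is 157 mm long, about 160 g; below the bar a 16 mm square neck, then a steel barrel 28 mm (x) by 32 mm (y), 95 mm long. z runs from foot to bar. Same after a half turn about z. At rest it leans 27 degrees.
- key_foot (a point): Centre of the key's foot end, 146 mm from the bar's centre against key z. A slot 14 mm wide and 26 mm deep runs through the foot along key x, between two prongs: it goes over the wing blade, key upright, key x along the blade. The foot bottoms 22 mm below the blade's top; 16 mm is plenty. Up to 0.18 rad of play.
- rest_seat (a point): Floor of the slanted wooden trough of the fixed key rest (base 130 x 90 mm): where key_foot is when the key is home, 34 mm up. Axes are the rest's, z up. The trough leans 27 degrees to the rest's -x: the key's axis is (-0.454, 0, 0.891). It is 98 mm long, 40 mm wide inside (y), open at the top and upper (+x) side; the key lies on its lower side.
- rest_grip (a point): Where the centre of the key's bar is when the key is home: 146 mm from rest_seat along (-0.454, 0, 0.891) in the rest's axes, 164 mm above the table.
- iron_mid (a point): Bystander: stamping iron with wooden handle, lying, 190 mm long along its x, 50 mm wide at the head, 32 mm high; this is its middle.
- jar_mid (a point): Bystander: amber jar with white lid, 66 mm diameter, 90 mm high; this is its middle.
- cards_mid (a point): Bystander: white block of mounting cards, 80 x 60 x 25 mm; this is its middle.
Mind the look-alikes: they are no part of the job. Of the things that look like the part that bears rest_seat, the largest one is meant.

How it is judged (in metres and radians):
On the way, in this order (a step that is already met when the one before it is completed fails the run):
1. the plate lies level (within 0.03 rad) held by its catch, nothing of the robot touching it (value of joint plate below 0.03 rad and contact force between each of the arm, the fingers and plate below 0.3 N), for 0.3 s.
2. the key is lifted out of its rest in the fingers (distance between key_foot and rest_seat above 0.08 m and contact force between the fingers and key above 1 N), for 0.1 s.
3. the key's foot is over the lock screw's wing (horizontal distance between key_foot and lock_head below 0.009 m and z of key_foot in the frame of lock_head below -0.008 m), for 0.1 s.
4. the screw is turned clockwise (beyond 1.05 rad) with the key on it (all of step 3 and value of joint lock above 1.05 rad), for 0.1 s.
At the end, for the whole second after the job is handed in: The plate is level (within 0.03 rad) under its catch, the lock screw is turned beyond 1.05 rad, the key lies still in its rest with its foot within 12 mm of the seat and its bar within 20 mm of its home point, released (value of joint plate below 0.03 rad and value of joint lock above 1.05 rad and distance between key_foot and rest_seat below 0.012 m and distance between key_grip and rest_grip below 0.02 m and linear speed of key below 0.02 m/s); the robot touches nothing.
It fails at once if the stamping iron, jar or card block is moved more than 30 mm (distance of any of iron_mid, jar_mid, cards_mid from where it was at the start of the episode above 0.03 m).
It fails at once if the robot touches the lock screw or its dog instead of using the key (contact force between any of the fingers, the arm and lock above 1 N).
It also fails if it takes over 70 s, if anything falls off the work surface, if the arm or the gripper's body presses on something with over 40 N, if the wrist force passes 120 N, or if a joint passes its speed limit or range.

## Working session

There is one attempt and no reset: what is moved stays moved. The work goes in short steps, Python scripts to look and compute and a shell command to move; the robot and the scene stay as the last step left them, time stands still between calls to the robot, and variables do not carry over. Pictures are saved under pics/ and viewed, on a budget of 10 in all, crops included, one or two more only if the job needs it, and the job is handed in when it is done.

```bash
ls; mkdir -p pics; cat > h.py <<'E'
import numpy as np, cv2
from rig import sensors, capture, ctrl, cut_out, place_of
def ray(P,u,v):
    K=P["camera_matrix"]; k=P["k1"]
    d=np.array([(u-K[0,2])/K[0,0],(v-K[1,2])/K[1,1]]); s=d.copy()
    for _ in range(20): s=d/(1+k*(s@s))
    return np.array([s[0],s[1],1.])
def world(P,u,v,z=None):   # z: known world height; else depth
    r=ray(P,u,v); R=np.array(P["R"]); t=np.array(P["t"])
    if z is None:
        return R.T@(r*P["z_map"][int(round(v)),int(round(u))]-t)
    o=-R.T@t; d=R.T@r
    return o+d*(z-o[2])/d[2]
def cloud(P,mask=None):
    K=P["camera_matrix"]; Z=P["z_map"]; m=(Z>0) if mask is None else (mask&(Z>0))
    v,u=np.nonzero(m); d=np.stack([(u-K[0,2])/K[0,0],(v-K[1,2])/K[1,1]],1); s=d.copy()
    for _ in range(20): s=d/(1+P["k1"]*(s**2).sum(1,keepdims=True))
    X=np.c_[s,np.ones(len(s))]*Z[v,u][:,None]
    return (X-np.array(P["t"]))@np.array(P["R"]),u,v
E
cat > a.py <<'E'
from h import *
np.set_printoptions(precision=1,suppress=True)
for n in("top","side"):
    P=capture(n); cv2.imwrite(f"pics/{n}0.png",P["color"])
    print(n,"cam",-np.array(P["R"]).T@np.array(P["t"]))
    for q in "easel_origin catch_lip plate_pad lock_head key_grip key_foot rest_seat rest_grip iron_mid jar_mid cards_mid".split():
        for r in place_of(P,q)[:3]:
            c=r["centre"]; 
            try: w=world(P,c[1],c[0])
            except Exception as e: w=None
            print(q,round(r["p"],2),np.array(c),w)
E
python3 a.py
```

```text
pics
top cam [ 418.5  -11.3 1395. ]
catch_lip 0.97 [237.  250.3] [491.   69.3  29.9]
catch_lip 0.28 [193.  182.1] [621.9 287.1  67.1]
plate_pad 0.67 [221.7 251.7] [531.6  60.9 127.4]
lock_head 0.8 [216.8 297.6] [552.4 -77.  104.6]
key_grip 0.92 [210.6 171. ] [553.  291.7 176.6]
key_foot 0.63 [193.9 183.4] [620.  284.1  61.5]
key_foot 0.61 [193.  180.7] [621.3 290.8  70.2]
key_foot 0.28 [219.2 296.2] [547.4 -74.1  79.4]
rest_seat 0.89 [251.3 178.4] [439.3 299.2  20.9]
rest_seat 0.78 [227.1 137.3] [513.5 436.2  21.4]
rest_seat 0.6 [193.3 181.6] [620.9 288.6  67. ]
rest_grip 0.96 [241.8 128.4] [466.  468.9   0.7]
rest_grip 0.94 [262.2 171.4] [403.8 324.1   3. ]
rest_grip 0.85 [208.1 168.1] [560.1 300.7 175.7]
iron_mid 0.97 [192.  376.4] [ 652.6 -340.9    1. ]
cards_mid 0.61 [209.2 412.7] [ 595.2 -451.4   26.8]
side cam [-136.3  674.1  777.2]
catch_lip 0.9 [243.9 281.8] [480.1  83.8  81.3]
plate_pad 0.61 [216.  272.2] [545.3  58.6 122.8]
key_grip 0.6 [241.  190.6] [549.7 302.8 167.1]
rest_seat 0.92 [323.6 154. ] [486.9 447.4  58.9]
rest_seat 0.86 [308.7 222.8] [426.4 313.   53.8]
rest_seat 0.81 [270.1 176. ] [601.3 324.6  56.9]
rest_grip 0.95 [287.9 235. ] [501.5 223.5   2.2]
rest_grip 0.81 [304.1 160.8] [578.4 388.    2.1]
rest_grip 0.65 [239.1 192.6] [548.3 298.  170.9]
iron_mid 0.59 [184.7 336.8] [ 636.8 -319.5   25.2]
iron_mid 0.19 [290.8 120.4] [599.2 463.1  82.6]
jar_mid 0.78 [294.4 127.4] [595.8 451.6  65.9]
jar_mid 0.33 [177.  366.2] [ 601.2 -434.1   26.5]
cards_mid 0.56 [177.1 366.5] [ 600.3 -434.8   26.2]
```

```bash
python3 -c "
import cv2,numpy as np
a=cv2.imread('pics/top0.png');b=cv2.imread('pics/side0.png')
cv2.imwrite('pics/both.png',a)"
```

```text
(no output)
```

View pics/top0.png

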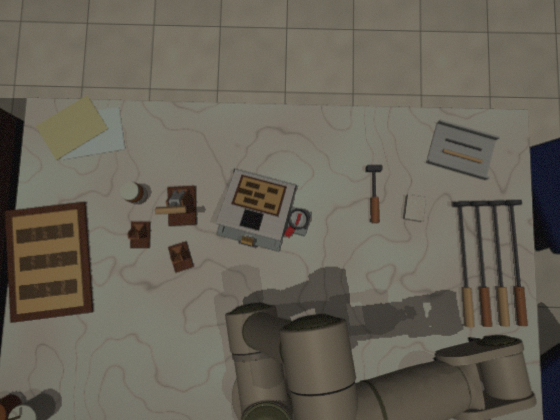

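View pics/side0.png

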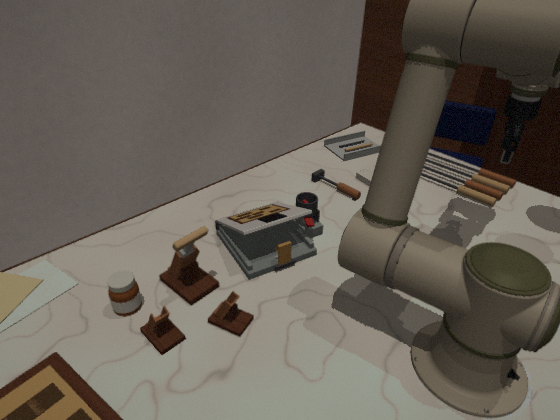

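```bash
cat > b.py <<'E'
from h import *
np.set_printoptions(precision=1,suppress=True)
crops=[]
for n,(x0,y0,x1,y1) in(("top",(110,160,320,275)),("side",(120,180,340,350))):
    P=capture(n); c=P["color"][y0:y1,x0:x1]; crops.append(cv2.resize(c,(800,int(800*c.shape[0]/c.shape[1])),interpolation=cv2.INTER_CUBIC))
    print(n,"f",P["camera_matrix"][0,0])
    for q in("plate","rest_seat","key_grip","lock","catch_lip","plate_pad","jar_mid","iron_mid"):
        for r in cut_out(P,q)[:3]:
            X,u,v=cloud(P,r["region"]); 
            if len(X)<5: continue
            h=X[:,2]; lo,hi=np.percentile(h,[3,97])
            rc=cv2.minAreaRect(X[:,:2].astype(np.float32))
            print(q,round(r["p"],2),"box",np.array(r["box"]),"n",len(X),"mean",X.mean(0),"z",lo,hi,"rect",np.array(rc[0]),np.array(rc[1]),rc[2])
            if q=="key_grip":
                B=X[h>150]
                if len(B)>5:
                    m=B.mean(0); w,V=np.linalg.eigh(np.cov((B[:,:2]-m[:2]).T)); print("  bar",m,V[:,1],np.degrees(np.arctan2(V[1,1],V[0,1])))
            if q=="rest_seat":
                B=X[(h<26)]
                if len(B)>20:
                    rc=cv2.minAreaRect(B[:,:2].astype(np.float32)); print("  base",np.array(rc[0]),np.array(rc[1]),rc[2])
    # guard rim
    X,u,v=cloud(P)
    m=(np.hypot(X[:,0]-552,X[:,1]+77)<45)&(X[:,2]>110)&(X[:,2]<126)
    B=X[m]; print("rim",len(B),B.mean(0), cv2.minEnclosingCircle(B[:,:2].astype(np.float32)))
s=min(1,580/(sum(c.shape[0] for c in crops)))
cv2.imwrite("pics/ct.png",crops[0]); cv2.imwrite("pics/cs.png",crops[1][:600])
E
python3 b.py
```

```text
top f 425.8714733225815
plate 0.58 box [217.9 172.3 294.  242.2] n 3552 mean [585.1  50.5  99.3] z 58.768603538348216 135.4664209035148 rect [589.3  49.8] [199.5 185.4] 76.37242126464844
rest_seat 0.96 box [127.3 223.3 150.1 249. ] n 570 mean [488.5 424.7  26.1] z 2.2195966900228 75.77420108160494 rect [490.9 431.6] [89.1 71.3] 1.5290336608886719
  base [490.9 431.6] [89.1 71.3] 1.5290336608886719
rest_seat 0.85 box [168.3 186.2 196.9 229.3] n 829 mean [582.7 287.2  28.8] z 6.318006116569368 111.32750166982743 rect [589.5 297.4] [134.   94.1] 4.627224445343018
  base [589.5 297.4] [134.   94.1] 4.627224445343018
rest_seat 0.83 box [168.9 239.8 191.3 274.5] n 599 mean [421.  289.1  23.6] z -0.8592961250217175 75.3961314606161 rect [421.9 296.3] [93.3 74. ] 20.197946548461914
  base [421.9 296.3] [93.3 74. ] 20.197946548461914
lock 0.69 box [286.9 212.4 305.1 238.5] n 249 mean [537.2 -72.5  80.7] z 64.80130908104105 103.83846351025161 rect [528.8 -73.3] [48.7 82.9] 71.76902770996094
lock 0.25 box [156.  193.4 186.3 215.5] n 377 mean [572.7 296.5 145.9] z 65.45562929339278 179.605312856
[... 2746 characters left out ...]
n [577.7  63.5 105. ] z 57.100779640863756 136.89744676233684 rect [620.8   6.8] [274.5 265.5] 76.39201354980469
jar_mid 0.89 box [106.9 272.3 139.1 315.4] n 1180 mean [608.9 454.3  62. ] z 9.878899342058197 93.53700546412176 rect [630.  459.2] [88.2 62.7] 44.9501838684082
jar_mid 0.22 box [352.4 170.2 372.2 185.3] n 208 mean [ 614.  -442.5   23. ] z 3.589360240543837 29.48593168346596 rect [ 464.8 -247.9] [ 55.8 660.3] 38.03207778930664
iron_mid 0.56 box [314.2 167.6 360.5 199.8] n 386 mean [ 639.1 -323.3   22.3] z 2.5812217812594365 34.82956743123248 rect [ 648.2 -340.9] [192.6  68.5] 5.087973117828369
rim 164 [549.7 -76.2 116.7] ((550.6814575195312, -71.39859008789062), 38.22410583496094)
```

View pics/ct.png

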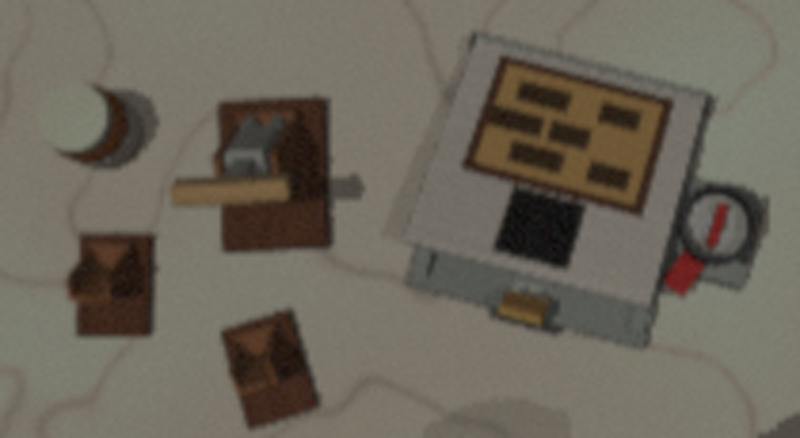

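View pics/cs.png

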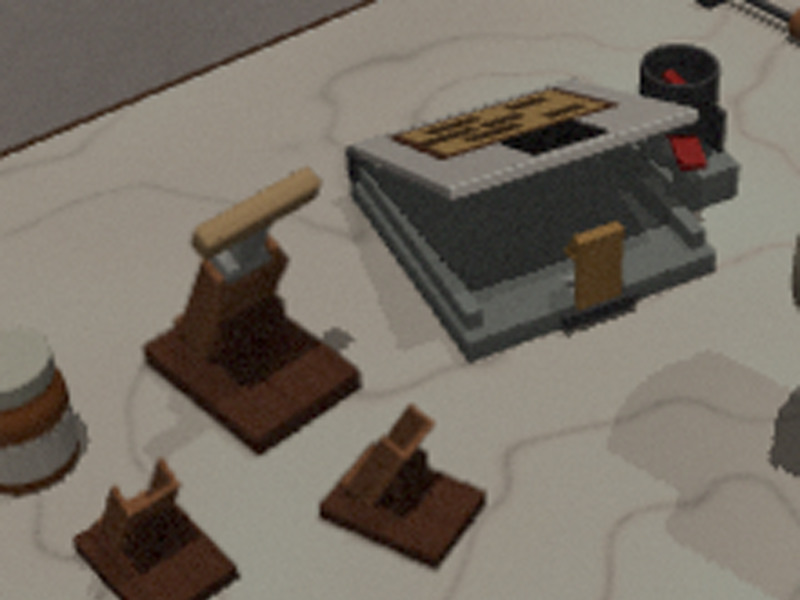

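```bash
cat > c.py <<'E'
from h import *
from scipy.optimize import least_squares
from scipy.spatial.transform import Rotation as Ro
np.set_printoptions(precision=2,suppress=True)
s=sensors.sense(); print(s["eef_pos"],s["ee_rot"],s["force"],s["grip_width"])
q=s["ee_rot"]; print(Ro.from_quat([q[1],q[2],q[3],q[0]]).as_matrix())
for n in("top","side"):
    P=capture(n); 
    for lab,m in(("head",None),):
        C=P["color"].astype(int); b,g,r=C[...,0],C[...,1],C[...,2]
        red=(r>90)&(r>2*g)&(r>2*b)
        nn,L,st,ce=cv2.connectedComponentsWithStats(red.astype(np.uint8))
        for i in range(1,nn):
            if st[i,4]>3:
                c=ce[i]; w=world(P,*c,102.); print(n,"red",st[i],c,"at z102",w,"z",world(P,*c)[2])
                pts=np.argwhere(L==i)[:,::-1]; W=np.array([world(P,*p,102.)[:2] for p in pts])
                e,V=np.linalg.eigh(np.cov(W.T)); print("   dir",np.degrees(np.arctan2(V[1,1],V[0,1])),e**.5)
    rc={"top":(298.2,218.5),"side":(307.3,200.6)}[n]; print(n,"ring@118",world(P,*rc,118.))
    lip={"top":(110+523*.2625,160+302*.2625),"side":(120+598*.275,180+235*.275)}[n]; print("catch top@80",world(P,*lip,80.))
    # plate plane fit
    X,u,v=cloud(P,cut_out(P,"plate")[0]["region"]); 
E
python3 c.py
```

```text
[ 208.67 -481.75  248.3 ] [-0.    0.98  0.2  -0.  ] [0.43 0.46 0.1 ] 1.000945320416318
[[ 0.92  0.4  -0.  ]
 [ 0.4  -0.92  0.  ]
 [-0.   -0.   -1.  ]]
top red [296 214   5  10  24] [297.92 218.46] at z102 [547.59 -78.22 102.  ] z 104.69932265422524
   dir 161.91900455629266 [2.04 9.17]
top red [285 227   9  10  55] [288.84 231.53] at z102 [506.96 -51.48 102.  ] z 67.40765894834959
   dir 147.44917926284074 [5.3 8. ]
top ring@118 [545.89 -78.25 118.  ]
catch top@80 [481.05  75.38  80.  ]
side red [303 199   5   4  10] [304.9 200.8] at z102 [560.26 -81.52 102.  ] z 103.67095038661995
   dir 163.05094542114165 [2.27 5.85]
side red [305 218   9   7  50] [309.04 220.94] at z102 [483.98 -19.51 102.  ] z 69.89395382125323
   dir 154.99228487539096 [5.48 9.19]
side ring@118 [539.98 -69.39 118.  ]
catch top@80 [474.6   79.62  80.  ]
```

```bash
python3 -m jog '[[[20,34,0],[0,0,3],1],[[40,68,-5],[0,0,6],1],[[60,103,-10],[0,0,9],1],[[80,137,-15],[0,0,12],1],[[100,172,-20],[0,0,15],1],[[120,206,-25],[0,0,18],1],[[140,241,-30],[0,0,22],1],[[160,276,-35],[0,0,26],1]]'; python3 -m jog '[[[20,34,0],[0,0,3],1],[[40,68,-5],[0,0,6],1],[[60,103,-10],[0,0,9],1],[[80,137,-15],[0,0,12],1],[[100,172,-20],[0,0,15],1],[[120,206,-25],[0,0,18],1],[[140,241,-30],[0,0,22],1],[[151,273,-35],[0,0,26],1]]'
```

```text
time_s: 2.97
eef_pos: [369.2, -204.0, 213.3]
ee_rot: [0.0, 0.908, 0.419, 0.0]
force: [0.3, -0.6, -1.4]
grip_width: -0.002
time_s: 3.63
eef_pos: [521.0, 69.5, 178.1]
ee_rot: [0.0, 0.79, 0.613, 0.0]
force: [-0.1, -1.2, -0.7]
grip_width: -0.002
```

```bash
python3 -m jog '[[[0,0,-20],[0,0,0],1],[[0,0,-30],[0,0,0],1],[[0,0,-38],[0,0,0],1],[[0,0,-46],[0,0,0],1],[[0,0,-54],[0,0,0],1],[[0,0,-62],[0,0,0],1],[[0,0,-70],[0,0,0],1],[[0,0,-78],[0,0,0],1]]'; python3 -m jog '[[[0,0,-5],[0,0,0],1],[[0,0,-10],[0,0,0],1],[[0,0,-15],[0,0,0],1],[[0,0,-19],[0,0,0],1],[[0,0,-22],[0,0,0],1],[[0,0,-25],[0,0,0],1],[[0,0,-25],[0,0,0],1],[[0,0,-25],[0,0,0],1]]'
```

```text
time_s: 4.3
eef_pos: [519.6, 66.1, 100.8]
ee_rot: [0.0, 0.792, 0.611, 0.0]
force: [-4.6, 1.8, 7.7]
grip_width: -0.002
time_s: 4.97
eef_pos: [519.4, 66.3, 75.9]
ee_rot: [-0.0, 0.792, 0.611, -0.0]
force: [-2.9, 2.0, 6.0]
grip_width: 0.002
```

```bash
python3 -m jog '[[[0,0,-1],[0,0,0],1],[[0,0,-2],[0,0,0],1],[[0,0,-3],[0,0,0],1],[[0,0,-4],[0,0,0],1],[[0,0,-5],[0,0,0],1],[[0,0,-5],[0,0,0],1],[[0,0,-6],[0,0,0],1],[[0,0,-6],[0,0,0],1]]'
```

```text
time_s: 5.63
eef_pos: [519.3, 66.3, 70.7]
ee_rot: [-0.0, 0.792, 0.611, -0.0]
force: [-7.6, 1.0, 15.4]
grip_width: -0.001
```

```bash
python3 -m jog '[[[0,0,-1],[0,0,0],1],[[0,0,-2],[0,0,0],1],[[0,0,-2],[0,0,0],1],[[0,0,2],[0,0,0],1],[[0,0,10],[0,0,0],1],[[0,0,40],[0,0,0],1],[[0,0,75],[0,0,0],1],[[0,0,110],[0,0,0],1]]'; cat > look.py <<'E'
from h import *
import sys
np.set_printoptions(precision=1,suppress=True)
P=capture("side"); x0,y0,x1,y1=map(int,sys.argv[2:6]); c=P["color"][y0:y1,x0:x1]
Q=capture(sys.argv[6]) if len(sys.argv)>6 else None
s=min(800/c.shape[1],600/c.shape[0]); cv2.imwrite(f"pics/{sys.argv[1]}.png",cv2.resize(c,None,fx=s,fy=s,interpolation=cv2.INTER_CUBIC))
for p in(P,capture("top")):
    for r in cut_out(p,"plate")[:1]:
        X,u,v=cloud(p,r["region"]); X=X[np.abs(X[:,2]-np.median(X[:,2]))<60]
        A=np.c_[X[:,:2],np.ones(len(X))]
        for _ in range(5):
            k=np.linalg.lstsq(A,X[:,2],rcond=None)[0]; e=np.abs(A@k-X[:,2]); A,X=A[e<6],X[e<6]
        print(len(X),"slope",k[:2],"z mean",X[:,2].mean())
E
python3 look.py caught 190 160 350 280
```

```text
time_s: 6.3
eef_pos: [519.2, 66.0, 180.6]
ee_rot: [-0.0, 0.792, 0.611, -0.001]
force: [0.8, -0.4, 0.7]
grip_width: -0.003
3053 slope [-0. -0.] z mean 59.32806925217686
1876 slope [-0.  0.] z mean 57.54346323040817
```

View pics/caught.png

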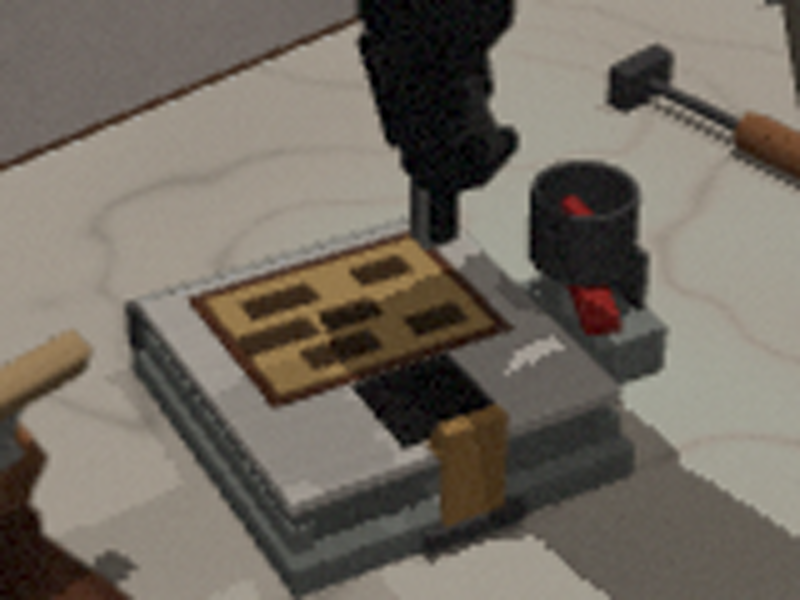

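```bash
cat > d.py <<'E'
from h import *
np.set_printoptions(precision=1,suppress=True)
rays=[]
for n,box in(("top",(145,195,205,225)),("side",(165,220,215,260))):
    P=capture(n); x0,y0,x1,y1=box; C=P["color"].astype(int); b,g,r=C[...,0],C[...,1],C[...,2]
    X,u,v=cloud(P); H=np.zeros(b.shape); H[v,u]=X[:,2]
    wood=(r>b*1.25)&(r>95)
    m=np.zeros_like(wood); m[y0:y1,x0:x1]=wood[y0:y1,x0:x1]
    nn,L,st,ce=cv2.connectedComponentsWithStats(m.astype(np.uint8)); i=1+np.argmax(st[1:,4])
    reg=L==i; rc=cv2.minAreaRect(np.argwhere(reg)[:,::-1].astype(np.float32)); print(n,st[i],"centroid",ce[i],rc)
    c=rc[0]; R=np.array(P["R"]); o=-R.T@np.array(P["t"]); d=R.T@ray(P,*c); rays.append((o,d/np.linalg.norm(d)))
    print(" at164",world(P,*c,164.)," cloud:",cloud(P,reg)[0].mean(0))
    B=cloud(P,reg)[0]; B=B[B[:,2]>140]; mu=np.median(B,0); w,V=np.linalg.eigh(np.cov((B-mu).T)); a=V[:,2]; p=(B-mu)@a; print(" axis",a,np.percentile(p,[1,99]),"mid",mu+a*np.mean(np.percentile(p,[1,99])))
A=sum(np.eye(3)-np.outer(d,d) for o,d in rays); bb=sum((np.eye(3)-np.outer(d,d))@o for o,d in rays); print("tri",np.linalg.solve(A,bb))
E
python3 d.py
```

```text
top [154 208  31   7 146] centroid [168.4 210.4] ((169.0, 211.0), (6.0, 30.0), 90.0)
 at164 [553.  300.6 164. ]  cloud: [553.8 300.3 172.9]
 axis [-0.1  1.  -0. ] [-45.2  38.5] mid [554.1 296.8 175.5]
side [173 226  36  22 260] centroid [190.3 236.4] ((190.4000244140625, 236.80003356933594), (8.9442720413208, 37.565940856933594), 63.43495178222656)
 at164 [566.6 292.8 164. ]  cloud: [563.2 294.1 168.3]
 axis [-0.1  1.   0. ] [-44.8  42. ] mid [555.1 297.4 175.2]
tri [552.7 298.9 175.1]
```

```bash
cat > t.py <<'E'
from h import *
from scipy.spatial.transform import Rotation as Ro
np.set_printoptions(precision=2,suppress=True)
def rot(s): q=s["ee_rot"]; return Ro.from_quat([q[1],q[2],q[3],q[0]])
def tgt(yaw,tilt):  # yaw of key x (deg), key leaning tilt to -x
    k=Ro.from_euler("zy",[yaw,-tilt],degrees=True).as_matrix()
    return Ro.from_matrix(np.c_[k[:,1],k[:,0],-k[:,2]])
if __name__=="__main__":
    s=sensors.sense(); T=tgt(4.5,27); M=T.as_matrix(); print(M)
    print("turn",(T*rot(s).inv()).as_rotvec(degrees=True))
    c=np.array([558,298.3,164.5])
    for d in(-90,2): p=c+d*M[:,2]; print(d,p,p-np.array(s["eef_pos"]))
    print(s["joints"])
E
python3 t.py
```

```text
[[-0.07  0.89  0.45]
 [ 1.    0.08  0.  ]
 [-0.04  0.45 -0.89]]
turn [ -4.49 -26.86  18.8 ]
-90 [517.14 298.3  244.69] [ -1.95 231.67  66.47]
2 [558.91 298.3  162.72] [ 39.82 231.67 -15.5 ]
[-0.1   0.38  1.6  -0.    1.17  0.16]
```

```bash
sed -i 's/"zy"/"ZY"/' t.py; python3 t.py
```

```text
[[-0.08  0.89  0.45]
 [ 1.    0.07  0.04]
 [-0.    0.45 -0.89]]
turn [ -2.38 -27.14  18.79]
-90 [517.27 295.09 244.69] [ -1.82 228.47  66.47]
2 [558.91 298.37 162.72] [ 39.82 231.74 -15.5 ]
[-0.1   0.38  1.6  -0.    1.17  0.16]
```

```bash
python3 -m jog '[[[0,5,25],[0,0,0],0.9],[[0,35,45],[-0.3,-4,2.7],0.7],[[0,70,55],[-0.7,-8,5.4],0.5],[[0,105,60],[-1,-12,8],0.3],[[-1,140,65],[-1.4,-16,11],0.3],[[-1,175,66],[-1.7,-20,13.5],0.3],[[-2,205,66],[-2,-24,16.2],0.3],[[-2,228,66],[-2.4,-27.1,18.8],0.3]]'
python3 -m jog '[[[0,0,0],[0,0,0],0.3],[[4,0,-8],[0,0,0],0.3],[[8,1,-16],[0,0,0],0.3],[[12,1,-24],[0,0,0],0.3],[[16,1,-32],[0,0,0],0.3],[[18,1,-36],[0,0,0],0.3],[[18,1,-36],[0,0,0],0.3],[[18,1,-36],[0,0,0],0.3]]'
python3 t.py; python3 look.py pre 140 190 260 280
```

```text
time_s: 7.27
eef_pos: [516.6, 297.3, 243.9]
ee_rot: [0.159, 0.658, 0.716, 0.172]
force: [0.0, 0.0, -0.4]
grip_width: 0.697
time_s: 7.93
eef_pos: [535.9, 295.9, 209.0]
ee_rot: [0.159, 0.66, 0.714, 0.172]
force: [0.7, 0.5, 0.2]
grip_width: 0.699
[[-0.08  0.89  0.45]
 [ 1.    0.07  0.04]
 [-0.    0.45 -0.89]]
turn [ 0.03  0.06 -0.03]
-90 [517.27 295.09 244.69] [-18.67  -0.76  35.66]
2 [558.91 298.37 162.72] [ 22.97   2.52 -46.31]
[ 0.36  0.35  1.62 -0.2   0.72  0.4 ]
451 slope [ 0.2 -0.1] z mean 23.881441457460262
3625 slope [-0.  0.] z mean 58.19548031639346
```

View pics/pre.png

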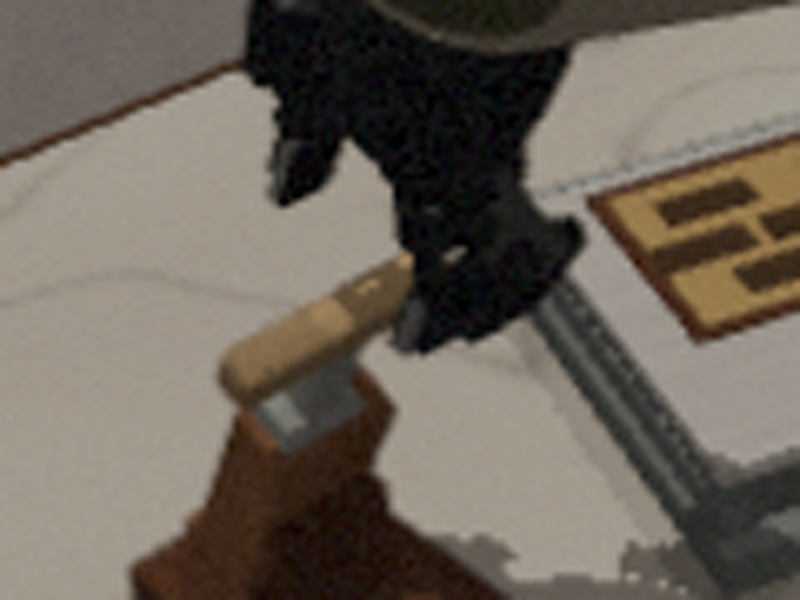

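```bash
python3 -m jog '[[[4,1,-8],[0,0,0],0.3],[[8,1,-16],[0,0,0],0.3],[[12,2,-24],[0,0,0],0.3],[[16,2,-32],[0,0,0],0.3],[[20,2,-40],[0,0,0],0.3],[[23,2.5,-46],[0,0,0],0.3],[[23,2.5,-46],[0,0,0],0.3],[[23,2.5,-46],[0,0,0],0.3]]'
python3 look.py pre2 140 190 260 280
```

```text
time_s: 8.8
eef_pos: [558.7, 298.7, 162.8]
ee_rot: [0.159, 0.66, 0.714, 0.172]
force: [0.4, -1.2, -0.1]
grip_width: 0.704
3071 slope [-0.  0.] z mean 59.3431181461861
3736 slope [-0.  0.] z mean 57.94047118623469
```

View pics/pre2.png

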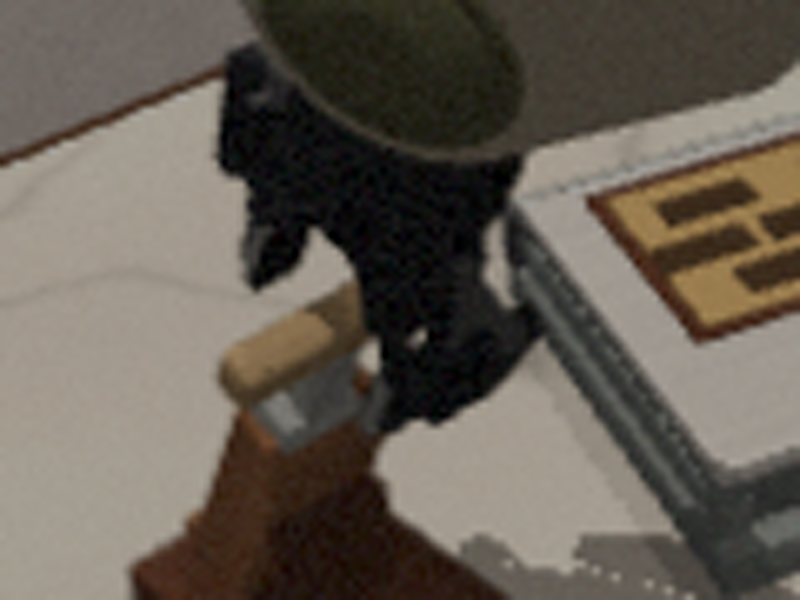

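```bash
python3 -m jog '[[[0,0,0],[0,0,0],0.5],[[0,0,0],[0,0,0],0.7],[[0,0,0],[0,0,0],0.8],[[0,0,0],[0,0,0],0.9],[[0,0,0],[0,0,0],0.95],[[0,0,0],[0,0,0],1],[[0,0,0],[0,0,0],1],[[0,0,0],[0,0,0],1]]' 60
```

```text
time_s: 9.67
eef_pos: [558.8, 298.8, 163.7]
ee_rot: [0.159, 0.659, 0.714, 0.172]
force: [-2.9, -0.7, 5.5]
grip_width: 0.202
```

```bash
python3 -m jog '[[[-4.5,-0.4,9],[0,0,0],1],[[-11,-0.9,22],[0,0,0],1],[[-18,-1.4,36],[0,0,0],1],[[-25,-2,49],[0,0,0],1],[[-32,-2.5,62],[0,0,0],1],[[-39,-3,76],[0,0,0],1],[[-45,-3.5,89],[0,0,0],1],[[-52,-4,102],[0,0,0],1]]'
cat > e.py <<'E'
from t import *
# lock measurement
P=capture("top"); C=P["color"].astype(int); b,g,r=C[...,0],C[...,1],C[...,2]
red=(r>70)&(r>1.8*g)&(r>1.8*b); nn,L,st,ce=cv2.connectedComponentsWithStats(red.astype(np.uint8))
for i in range(1,nn):
    if st[i,4]>8: 
        W=np.array([world(P,*p,102.)[:2] for p in np.argwhere(L==i)[:,::-1]]); e,V=np.linalg.eigh(np.cov(W.T)); print("red",ce[i],st[i,4],world(P,*ce[i],102.),np.degrees(np.arctan2(V[1,1],V[0,1])),e**.5)
s=sensors.sense(); print(s["eef_pos"],s["joints"])
# plate rect
X,u,v=cloud(P); m=(abs(X[:,2]-56)<5)&(np.hypot(X[:,0]-578,X[:,1]-53)<160); B=X[m]
I=np.zeros(C.shape[:2],np.uint8); I[v[m],u[m]]=255; I=cv2.morphologyEx(I,cv2.MORPH_OPEN,np.ones((5,5)))
k=I[v[m],u[m]]>0; rc=cv2.minAreaRect(B[k][:,:2].astype(np.float32)); print("plate",rc)
yaw=rc[2] if rc[2]<45 else rc[2]-90; c=np.array(rc[0]); ex=np.array([np.cos(np.radians(yaw)),np.sin(np.radians(yaw))]); ey=np.array([-ex[1],ex[0]])
print("yaw",yaw,"lock from plate",c-135*ey)
# ring annulus: dark pixels
for n in("top","side"):
    Q=P if n=="top" else capture("side"); g2=cv2.GaussianBlur(cv2.cvtColor(Q["color"],cv2.COLOR_BGR2GRAY),(3,3),0).astype(float)
    R=np.array(Q["R"]);t=np.array(Q["t"]);K=Q["camera_matrix"]
    def proj(W):
        c=W@R.T+t; s=c[:,:2]/c[:,2:]; s=s*(1+Q["k1"]*(s**2).sum(1,keepdims=True)); return s@np.diag([K[0,0],K[1,1]])+K[:2,2]
    th=np.linspace(0,2*np.pi,72,endpoint=False); best=[]
    def samp(rad,x,y):
        p=proj(np.c_[x+rad*np.cos(th),y+rad*np.sin(th),np.full(72,118.)]).astype(np.float32); return cv2.remap(g2,p[:,0].reshape(-1,1),p[:,1].reshape(-1,1),cv2.INTER_LINEAR).ravel()
    for x in np.arange(532,566,1.):
        for y in np.arange(-95,-60,1.):
            best.append((samp(29.3,x,y).mean()-.5*samp(24,x,y).mean()-.5*samp(36,x,y).mean() if n=="top" else samp(29.3,x,y).mean()-samp(36,x,y).mean(),x,y))
    best.sort(); print(n,"ring",np.array(best[:4])) 
E
python3 e.py
```

```text
time_s: 10.33
eef_pos: [505.9, 294.5, 265.4]
ee_rot: [0.159, 0.66, 0.714, 0.171]
force: [-0.7, 0.7, -0.6]
grip_width: 0.196
red [297.85 218.63] 27 [547.06 -78.04 102.  ] 164.21707487610584 [2.19 9.85]
red [288.85 231.19] 67 [507.97 -51.5  102.  ] 143.70467980477338 [5.95 8.79]
[505.8  295.   268.36] [ 0.38  0.24  1.61 -0.18  0.84  0.4 ]
plate ((600.2389526367188, 48.71009063720703), (197.00523376464844, 173.69212341308594), 75.96813201904297)
yaw -14.031867980957031 lock from plate [567.51 -82.26]
top ring [[-24.01 545.   -77.  ]
 [-23.75 545.   -78.  ]
 [-23.74 546.   -77.  ]
 [-23.58 546.   -78.  ]]
side ring [[-49.47 549.   -75.  ]
 [-49.14 549.   -76.  ]
 [-49.11 550.   -76.  ]
 [-49.01 548.   -75.  ]]
```

```bash
cat > n.py <<'E'
from t import *
import sys
x,y,z,yaw,tilt=map(float,sys.argv[1:6]); s=sensors.sense(); print(s["eef_pos"],"shift",np.array([x,y,z])-s["eef_pos"],"turn",(tgt(yaw,tilt)*rot(s).inv()).as_rotvec(degrees=True),"q",s["joints"])
E
python3 n.py 546.5 -77.5 305 -16 0
```

```text
[506.38 294.99 267.06] shift [  40.12 -372.49   37.94] turn [  2.7   27.23 -20.2 ] q [ 0.38  0.24  1.61 -0.18  0.84  0.4 ]
```

```bash
python3 -m jog '[[[0,-5,20],[0,1,-1],1],[[2,-30,36],[0.3,3,-2.5],1],[[5,-60,38],[0.6,6,-5],1],[[8,-92,38],[0.9,9.5,-7],1],[[12,-125,38],[1.2,13,-9.5],1],[[15,-158,38],[1.6,16.5,-12],1],[[19,-190,38],[2,20,-14.5],1],[[22,-220,38],[2.7,24,-17.5],1]]'
python3 n.py 546.5 -77.5 305 -16 0
```

```text
time_s: 11.1
eef_pos: [528.6, 72.9, 302.3]
ee_rot: [0.015, 0.785, 0.619, 0.021]
force: [0.5, 0.1, -1.8]
grip_width: 0.197
[528.58  72.92 302.31] shift [  17.92 -150.42    2.69] turn [-0.09  2.91 -2.47] q [-0.09  0.27  1.41  0.01  1.41  0.15]
```

```bash
python3 -m jog '[[[4,-30,2],[0,1,-1],1],[[8,-65,2],[0,2,-2],1],[[12,-100,2],[0,3,-2.5],1],[[15,-130,2],[0,3,-2.5],1],[[17,-145,2],[0,3,-2.5],1],[[18,-151,2],[0,3,-2.5],1],[[18,-151,2],[0,3,-2.5],1],[[18,-151,2],[0,3,-2.5],1]]'
python3 n.py 546.5 -77.5 305 -16 0
cat > f.py <<'E'
from t import *
for n in("side","top"):
    P=capture(n); c=P["color"][130:250,250:370]; cv2.imwrite(f"pics/over_{n}.png",cv2.resize(c,(600,600),interpolation=cv2.INTER_CUBIC))
    for q in("key_foot","key_grip","lock_head"):
        for r in place_of(P,q)[:2]: print(n,q,round(r["p"],2),np.array(r["centre"]))
    if n=="side":
        X,u,v=cloud(P); m=(X[:,2]>125)&(X[:,2]<235)&(np.hypot(X[:,0]-546,X[:,1]+77)<40); B=X[m]; print(len(B))
        for z in range(130,235,10):
            b=B[abs(B[:,2]-z)<5]
            if len(b)>3: print(z,len(b),np.median(b,0), b[:,1].min(),b[:,1].max(),b[:,0].min())
        k=m; print("lowest",X[(X[:,2]>60)&(np.hypot(X[:,0]-540,X[:,1]+72)<14)][:,2].min())
E
python3 f.py
```

```text
time_s: 11.77
eef_pos: [546.6, -75.6, 304.7]
ee_rot: [-0.0, 0.798, 0.603, 0.001]
force: [0.2, 0.8, -2.5]
grip_width: 0.199
[546.63 -75.58 304.67] shift [-0.13 -1.92  0.33] turn [-0.08  0.1  -0.13] q [-0.35  0.34  1.31  0.    1.49 -0.07]
side key_foot 0.82 [186.5 307.6]
side key_grip 0.59 [137.2 309.7]
339
160 14 [540.88 -80.74 163.12] -87.67549485007737 -59.95175224329858 531.1821690026725
170 51 [541.3  -67.19 169.16] -88.69042994661169 -57.48209053557578 530.0237745016838
180 40 [541.46 -64.   179.37] -87.51859013882698 -57.490073826807546 529.3235930098326
190 45 [538.   -65.22 190.35] -87.96079273255418 -58.27044481162883 531.3041669935707
200 43 [538.35 -67.9  200.27] -86.50199421193425 -58.1352189293619 530.6803284364084
210 47 [537.71 -65.66 210.63] -87.42653928416884 -57.66613706963603 529.745804622058
220 50 [537.9  -66.16 219.9 ] -89.02269336386306 -58.427305002836164 531.5377866606066
230 49 [537.79 -65.65 229.71] -88.92028189168757 -56.7856662367179 531.0862636728923
lowest 67.80973758242382
top key_grip 0.67 [211.9 411.9]
top lock_head 0.41 [219.6 296.5]
```

View pics/over_side.png

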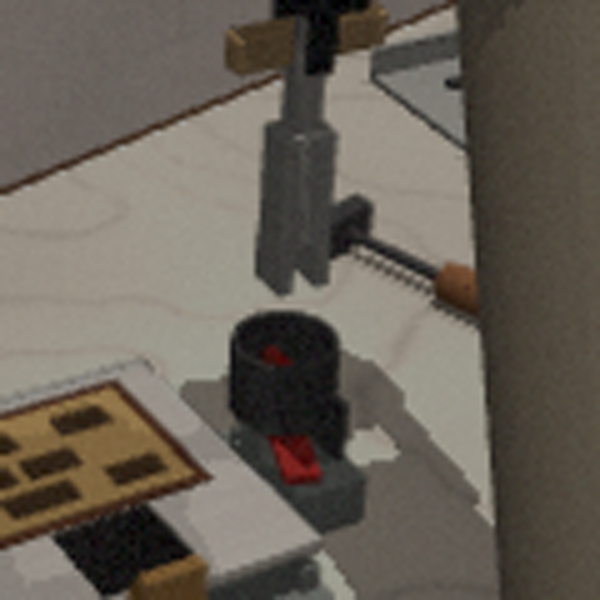

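```bash
python3 -m jog '[[[0,-0.7,-5],[0,0,0],1],[[0,-0.7,-15],[0,0,0],1],[[0,-0.7,-25],[0,0,0],1],[[0,-0.7,-35],[0,0,0],1],[[0,-0.7,-43],[0,0,0],1],[[0,-0.7,-48],[0,0,0],1],[[0,-0.7,-50],[0,0,0],1],[[0,-0.7,-50],[0,0,0],1]]'
python3 -m jog '[[[0,0,-2],[0,0,0],1],[[0,0,-4],[0,0,0],1],[[0,0,-6],[0,0,0],1],[[0,0,-8],[0,0,0],1],[[0,0,-10],[0,0,0],1],[[0,0,-12],[0,0,0],1],[[0,0,-13],[0,0,0],1],[[0,0,-14],[0,0,0],1]]'
```

```text
time_s: 12.83
eef_pos: [546.6, -76.9, 254.8]
ee_rot: [0.0, 0.798, 0.603, 0.001]
force: [-0.2, 0.8, -0.8]
grip_width: 0.199
time_s: 13.5
eef_pos: [546.7, -76.9, 241.2]
ee_rot: [0.001, 0.798, 0.603, 0.001]
force: [0.5, -0.3, -1.7]
grip_width: 0.2
```

```bash
python3 -m jog '[[[0,0,-2],[0,0,0],1],[[0,0,-4],[0,0,0],1],[[0,0,-6],[0,0,0],1],[[0,0,-8],[0,0,0],1],[[0,0,-10],[0,0,0],1],[[0,0,-11],[0,0,0],1],[[0,0,-12],[0,0,0],1],[[0,0,-12],[0,0,0],1]]'; python3 -c "
from rig import sensors; s=sensors.sense(); print(s['force'],s['wrist_torque'])"
```

```text
time_s: 14.17
eef_pos: [546.6, -76.9, 229.1]
ee_rot: [0.0, 0.798, 0.603, 0.001]
force: [0.1, 0.5, -1.9]
grip_width: 0.199
[ 0.13002501  0.5061129  -1.93588584] [-0.05093248 -0.00042678 -0.00779326]
```

```bash
for i in 1 2; do python3 -m jog '[[[0,0,0],[0,0,-3],1],[[0,0,0],[0,0,-7],1],[[0,0,0],[0,0,-11],1],[[0,0,0],[0,0,-15],1],[[0,0,0],[0,0,-19],1],[[0,0,0],[0,0,-23],1],[[0,0,0],[0,0,-27],1],[[0,0,0],[0,0,-30],1]]'; python3 -c "
from rig import sensors; s=sensors.sense(); print(s['force'],s['wrist_torque'])"; done
```

```text
time_s: 14.83
eef_pos: [547.0, -76.2, 229.3]
ee_rot: [0.0, 0.927, 0.374, 0.002]
force: [1.9, 3.2, -2.2]
grip_width: 0.2
[ 1.90664102  3.18818372 -2.19827705] [ 0.87528548 -0.51967247  0.15436658]
time_s: 15.5
eef_pos: [547.5, -76.2, 229.4]
ee_rot: [0.0, 0.993, 0.121, 0.002]
force: [3.8, 4.0, -3.7]
grip_width: 0.202
[ 3.75480151  4.01856047 -3.68064323] [ 0.96469172 -1.17685166  0.16336207]
```

Turning works (about 0.16 N m). Next the remaining part, watching for the end stop.

```bash
python3 -m jog '[[[0,0,0],[0,0,-3],1],[[0,0,0],[0,0,-6],1],[[0,0,0],[0,0,-9],1],[[0,0,0],[0,0,-12],1],[[0,0,0],[0,0,-14],1],[[0,0,0],[0,0,-16],1],[[0,0,0],[0,0,-17],1],[[0,0,0],[0,0,-17],1]]'; python3 -c "
from rig import sensors; s=sensors.sense(); print(s['force'],s['wrist_torque'])"
```

```text
time_s: 16.17
eef_pos: [547.8, -76.3, 229.4]
ee_rot: [0.0, 1.0, -0.026, 0.002]
force: [5.5, 4.0, -4.7]
grip_width: 0.196
[ 5.50348382  3.9633279  -4.66830854] [ 0.86848154 -1.55270171  0.10654585]
```

```bash
python3 -m jog '[[[0,0,0],[0,0,-1],1],[[0,0,0],[0,0,-2],1],[[0,0,0],[0,0,-3],1],[[0,0,0],[0,0,-4],1],[[0,0,0],[0,0,-5],1],[[0,0,0],[0,0,-6],1],[[0,0,0],[0,0,-6],1],[[0,0,0],[0,0,-6],1]]'; cat > g.py <<'E'
from h import *
np.set_printoptions(precision=2,suppress=True)
s=sensors.sense(); print(s['force'],s['wrist_torque'])
P=capture("top"); C=P["color"].astype(int); b,g,r=C[...,0],C[...,1],C[...,2]
red=(r>70)&(r>1.8*g)&(r>1.8*b); nn,L,st,ce=cv2.connectedComponentsWithStats(red.astype(np.uint8))
for i in range(1,nn):
    if st[i,4]>5:
        W=np.array([world(P,*p,66.)[:2] for p in np.argwhere(L==i)[:,::-1]]); e,V=np.linalg.eigh(np.cov(W.T)); print("red",ce[i],st[i,4],W.mean(0),np.degrees(np.arctan2(V[1,1],V[0,1])),e**.5)
P=capture("side"); c=P["color"][130:250,250:370]; cv2.imwrite("pics/turned.png",cv2.resize(c,(600,600),interpolation=cv2.INTER_CUBIC))
E
python3 g.py
```

```text
time_s: 16.83
eef_pos: [547.8, -76.2, 229.4]
ee_rot: [0.001, 0.997, -0.077, 0.002]
force: [5.5, 2.1, -4.6]
grip_width: 0.199
[ 5.53  2.14 -4.6 ] [ 0.86 -1.55  0.96]
red [283.5  216.81] 32 [555.14 -34.8 ] 67.31300240951353 [3.74 7.1 ]
```

View pics/turned.png

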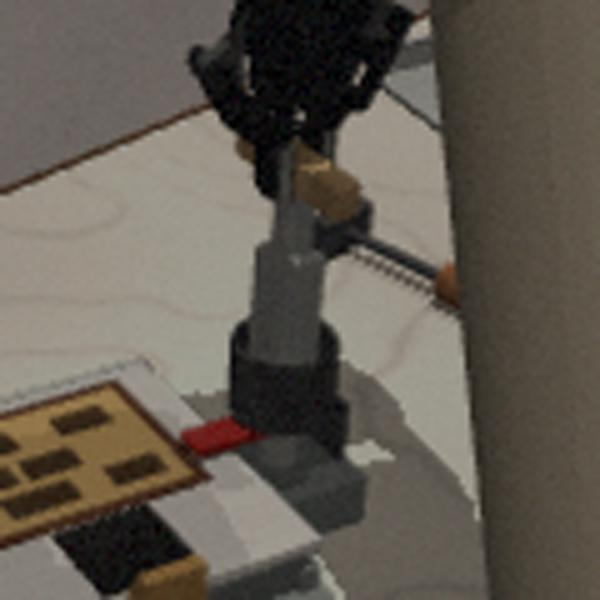

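```bash
python3 -m jog '[[[0,0,0],[0,0,3],1],[[0,0,0],[0,0,6],1],[[0,0,0],[0,0,9],1],[[0,0,0],[0,0,10],1],[[0,0,0],[0,0,10],1],[[0,0,1],[0,0,10],1],[[0,0,3],[0,0,10],1],[[0,0,5],[0,0,10],1]]'; python3 -c "
from rig import sensors; s=sensors.sense(); print(s['force'],s['wrist_torque'])"
```

```text
time_s: 17.6
eef_pos: [547.0, -77.1, 234.4]
ee_rot: [0.001, 1.0, 0.009, 0.001]
force: [4.7, 1.1, -4.3]
grip_width: 0.202
[ 4.66469745  1.05747761 -4.34548672] [ 0.34324286 -1.32759457  0.09469159]
```

```bash
python3 -m jog '[[[0,0,4],[0,0,0],1],[[0,0,9],[0,0,0],1],[[0,0,15],[0,0,0],1],[[0,0,23],[0,0,0],1],[[0,0,32],[0,0,0],1],[[0,0,45],[0,0,0],1],[[0,0,60],[0,0,0],1],[[0,0,76],[0,0,0],1]]'; python3 g.py; python3 n.py 507 294.5 275 4.5 27; python3 n.py 546 -77 305 0 0
```

```text
time_s: 18.27
eef_pos: [546.1, -77.1, 311.5]
ee_rot: [0.001, 1.0, 0.01, 0.0]
force: [0.8, -0.4, -2.0]
grip_width: 0.2
[ 0.77 -0.4  -1.97] [ 0.05  0.05 -0.04]
red [283.54 216.66] 41 [555.63 -34.91] 76.37238937900518 [4.6  7.59]
[547.01 -77.3  313.27] shift [-40.01 371.8  -38.27] turn [-20.32 -21.92  91.46] q [-0.35  0.34  1.3  -0.    1.5   1.2 ]
[547.01 -77.3  313.27] shift [-1.01  0.3  -8.27] turn [-0.03  0.44 88.9 ] q [-0.35  0.34  1.3  -0.    1.5   1.2 ]
```

View pics/turned.png

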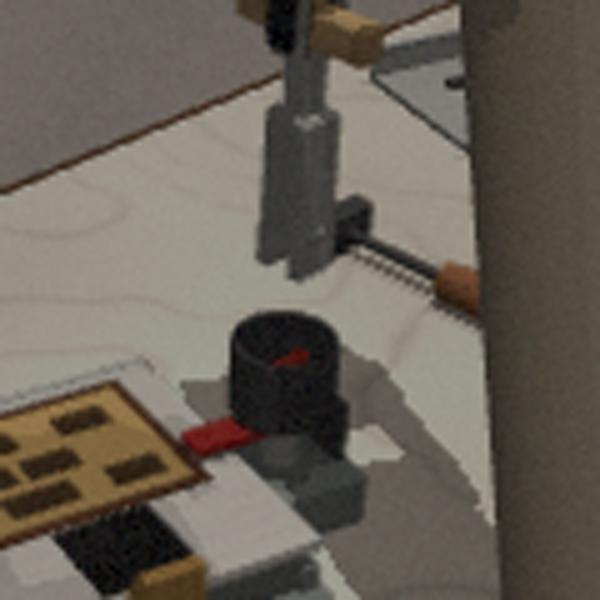

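```bash
python3 -m jog '[[[0,10,0],[0,0,6],1],[[0,30,0],[0,0,12],1],[[-3,55,0],[0,0,18.5],1],[[-6,80,0],[0,0,25],1],[[-9,105,0],[0,0,31.5],1],[[-12,130,0],[0,0,38],1],[[-15,155,0],[0,0,44.5],1],[[-18,180,0],[0,0,51],1]]'; python3 n.py 507 294.5 275 4.5 27
```

```text
time_s: 19.03
eef_pos: [528.0, 104.1, 309.6]
ee_rot: [0.001, 0.897, 0.442, 0.0]
force: [-0.6, -0.3, -1.8]
grip_width: 0.202
[527.98 104.06 309.6 ] shift [-20.98 190.44 -34.6 ] turn [ -7.84 -26.39  41.29] q [-0.02  0.31  1.35 -0.    1.49  0.63]
```

```bash
python3 -m jog '[[[-3,24,0],[-1,-3.3,5.2],1],[[-7,48,0],[-2,-6.6,10.3],1],[[-10,72,0],[-2.9,-9.9,15.5],1],[[-14,96,0],[-3.9,-13.2,20.6],1],[[-17,120,0],[-4.9,-16.5,25.8],1],[[-21,144,0],[-5.9,-19.8,31],1],[[-24,168,0],[-6.9,-23.1,36.1],1],[[-28,189,-8],[-7.8,-26.4,41.3],1]]'; python3 -m jog '[[[0,1,-10],[0,0,0],1],[[0,1,-20],[0,0,0],1],[[0,1,-23],[0,0,0],1],[[0,1,-23],[0,0,0],1],[[0,1,-23],[0,0,0],1],[[0,1,-23],[0,0,0],1],[[0,1,-23],[0,0,0],1],[[0,1,-23],[0,0,0],1]]'; python3 n.py 500 294 279 4.5 27
cat > k.py <<'E'
from t import *
for n,box in(("side",(130,150,290,270)),("top",(120,170,220,245))):
    P=capture(n); x0,y0,x1,y1=box
    if n=="side": cv2.imwrite("pics/hover.png",cv2.resize(P["color"][y0:y1,x0:x1],(800,600),interpolation=cv2.INTER_CUBIC))
    s=sensors.sense(); p=np.array(s["eef_pos"]); M=rot(s).as_matrix(); 
    X,u,v=cloud(P); Y=(X-p)@M   # tool frame
    m=(Y[:,2]>58)&(Y[:,2]<140)&(np.hypot(Y[:,0],Y[:,1])<38)
    B=Y[m]; print(n,len(B))
    for z in range(60,150,10):
        b=B[abs(B[:,2]-z)<5]
        if len(b)>6: print(z,len(b),"x(keyY)",np.percentile(b[:,0],[3,50,97]),"y(keyX)",np.percentile(b[:,1],[3,50,97]))
E
python3 k.py
```

```text
time_s: 19.7
eef_pos: [500.3, 293.5, 303.0]
ee_rot: [0.159, 0.66, 0.714, 0.174]
force: [-0.2, -0.8, -2.1]
grip_width: 0.203
time_s: 20.37
eef_pos: [500.9, 292.8, 279.7]
ee_rot: [0.158, 0.662, 0.712, 0.173]
force: [-0.7, 0.3, -1.3]
grip_width: 0.199
[500.94 292.81 279.71] shift [-0.94  1.19 -0.71] turn [-0.26  0.07  0.25] q [ 0.38  0.22  1.61 -0.18  0.87  0.39]
side 346
60 34 x(keyY) [-10.6   11.78  14.32] y(keyX) [-12.38  -8.8   13.35]
70 42 x(keyY) [-13.9   12.19  14.05] y(keyX) [-11.84  -7.91  12.57]
80 49 x(keyY) [-14.53  12.05  13.96] y(keyX) [-11.84  -8.03  13.74]
90 42 x(keyY) [-13.83  12.16  14.02] y(keyX) [-12.03  -7.86  14.07]
100 40 x(keyY) [-14.64  12.03  14.04] y(keyX) [-12.07  -9.02  12.95]
110 39 x(keyY) [-11.76  11.61  14.25] y(keyX) [-11.79  -9.5   12.89]
120 41 x(keyY) [-12.6   12.51  13.96] y(keyX) [-11.98  -4.22  15.65]
130 36 x(keyY) [-17.39  12.16  14.02] y(keyX) [-11.38  -7.07  15.23]
140 23 x(keyY) [-13.92  12.67  14.11] y(keyX) [-11.71  -3.6   14.92]
top 153
60 14 x(keyY) [-18.55 -11.27   8.45] y(keyX) [-8.49 12.15 13.17]
70 21 x(keyY) [-18.71 -13.82   8.23] y(keyX) [-11.78  12.17  13.76]
80 20 x(keyY) [-19.28 -12.09   8.79] y(keyX) [-7.19 11.93 13.25]
90 20 x(keyY) [-18.97 -12.74   8.95] y(keyX) [-11.98  11.78  13.12]
100 21 x(keyY) [-18.66 -12.61   9.31] y(keyX) [-11.23  11.42  12.99]
110 17 x(keyY) [-18.55  -8.87  10.03] y(keyX) [-2.46 11.85 13.37]
120 15 x(keyY) [-18.91 -16.63  10.24] y(keyX) [-11.05  11.24  12.62]
130 14 x(keyY) [-18.74 -14.44  11.81] y(keyX) [-11.87  11.5   13.4 ]
140 11 x(keyY) [-18.95 -17.3   10.26] y(keyX) [-12.35   4.36  12.49]
```

View pics/hover.png

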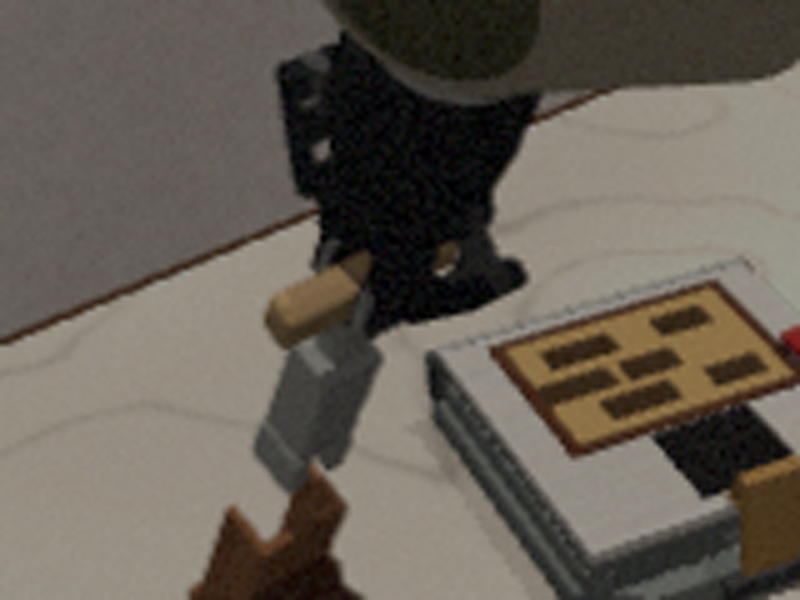

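```bash
python3 -m jog '[[[4,1.5,-8],[0,0,0],1],[[10,2,-20],[0,0,0],1],[[17,2.5,-34],[0,0,0],1],[[25,3,-49],[0,0,0],1],[[33,3.5,-64],[0,0,0],1],[[40,4,-78],[0,0,0],1],[[45,4.5,-88],[0,0,0],1],[[49,5,-96],[0,0,0],1]]'; python3 n.py 558.8 298.8 163.7 4.5 27
```

```text
time_s: 21.13
eef_pos: [550.0, 298.0, 181.8]
ee_rot: [0.157, 0.662, 0.712, 0.172]
force: [-0.3, -0.1, -2.5]
grip_width: 0.195
[549.96 297.95 181.75] shift [  8.84   0.85 -18.05] turn [-0.22 -0.03  0.23] q [ 0.36  0.41  1.61 -0.2   0.67  0.41]
```

```bash
python3 -m jog '[[[1.5,0,-3],[0,0,0],1],[[3,0,-6],[0,0,0],1],[[4.5,0.5,-9],[0,0,0],1],[[6,0.5,-12],[0,0,0],1],[[7,0.5,-14],[0,0,0],1],[[8,0.5,-16],[0,0,0],1],[[8.5,0.5,-17.5],[0,0,0],1],[[8.5,0.5,-17.5],[0,0,0],1]]'; python3 n.py 558.8 298.8 163.7 4.5 27
```

```text
time_s: 21.8
eef_pos: [558.2, 298.5, 165.6]
ee_rot: [0.158, 0.662, 0.712, 0.173]
force: [-0.9, -0.3, -1.8]
grip_width: 0.203
[558.15 298.5  165.55] shift [ 0.65  0.3  -1.85] turn [-0.24  0.02  0.22] q [ 0.35  0.44  1.61 -0.2   0.64  0.42]
```

```bash
python3 -m jog '[[[0.3,0,-0.7],[0,0,0],1],[[0.6,0,-1.4],[0,0,0],1],[[0.7,0,-1.8],[0,0,0],1],[[0.7,0,-1.8],[0,0,0],0.75],[[0.7,0,-1.8],[0,0,0],0.6],[[0.7,0,-1.8],[0,0,0],0.45],[[0.7,0,-1.8],[0,0,0],0.3],[[0.7,0,-1.8],[0,0,0],0.3]]'; python3 -m jog '[[[0,0,0],[0,0,0],0.3],[[0,0,0],[0,0,0],0.3],[[-7,-0.5,13],[0,0,0],0.3],[[-16,-1.3,31],[0,0,0],0.3],[[-25,-2,49],[0,0,0],0.3],[[-36,-3,71],[0,0,0],0.3],[[-50,-4,98],[0,0,0],0.3],[[-64,-5,125],[0,0,0],0.3]]'
python3 -m jog '[[[-10,-30,0],[0,0,0],0.3],[[-20,-65,0],[0,0,0],0.3],[[-30,-100,0],[0,0,0],0.3],[[-40,-135,0],[0,0,0],0.3],[[-40,-150,0],[0,0,0],0.3],[[-40,-150,0],[0,0,0],0.3],[[-40,-150,0],[0,0,0],0.3],[[-40,-150,0],[0,0,0],0.3]]'
python3 d.py; python3 g.py; python3 look.py end 140 170 340 310
```

```text
time_s: 22.47
eef_pos: [559.0, 298.6, 164.2]
ee_rot: [0.158, 0.662, 0.712, 0.173]
force: [-1.0, -0.4, -0.3]
grip_width: 0.7
time_s: 23.13
eef_pos: [494.1, 293.3, 289.8]
ee_rot: [0.157, 0.662, 0.712, 0.173]
force: [0.6, 0.2, 0.4]
grip_width: 0.699
time_s: 23.8
eef_pos: [455.0, 144.1, 289.1]
ee_rot: [0.158, 0.662, 0.712, 0.173]
force: [-0.6, 0.2, 0.3]
grip_width: 0.702
top [154 207  31   8 147] centroid [168.5 210.3] ((169.07452392578125, 210.58663940429688), (6.174633979797363, 30.016576766967773), 87.95458984375)
 at164 [554.2 300.5 164. ]  cloud: [553.9 300.  173.2]
 axis [-0.1  1.  -0. ] [-45.2  39.5] mid [554.4 296.8 175.6]
side [172 226  36  22 247] centroid [190.1 236.2] ((189.14834594726562, 236.77383422851562), (6.851149559020996, 38.94530487060547), 61.55707550048828)
 at164 [568.6 294.8 164. ]  cloud: [565.7 293.7 166.9]
 axis [-0.1  1.   0. ] [-45.9  41.1] mid [555.3 296.7 175.5]
tri [554.7 299.8 174.2]
[-0.59  0.01  0.35] [-0.    0.18  0.03]
red [282.85 215.81] 59 [558.23 -32.68] 69.4257895081524 [5.61 8.9 ]
red [298.27 218.38] 26 [551.44 -81.19] 96.6207288954549 [ 2.18 10.77]
3056 slope [-0.  0.] z mean 59.311126748973486
3708 slope [-0.  0.] z mean 58.176919033910146
```

View pics/end.png

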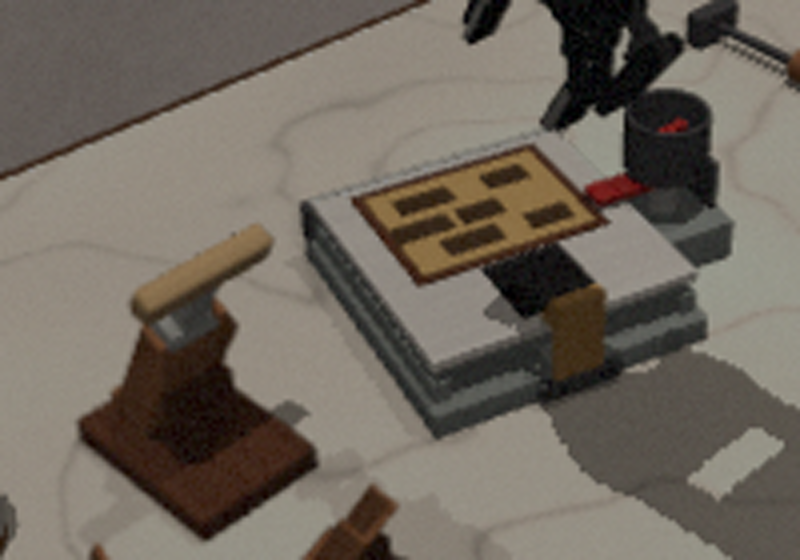

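```bash
python3 -c "
from rig import ctrl; print(ctrl.finish_job())"
```

```text
the job is handed in; nothing more can be done
None
```

The job is handed in at about 24 s of robot time, well inside the 70 s limit; handing in reports no verdict.

- **Plate:** I pressed it to its bottom stop and the catch took it. Both cameras' last fit shows it level, slope about 0.
- **Screw:** I took the key from the largest of the three rests (base about 134 x 94 mm; the other two are about 90 x 72 mm). I set it over the wing without force and turned it clockwise until the torque rose to about 0.96 N m, the end stop. The last top view puts the wing at roughly 1.2 rad, and the red dog lies over the plate's edge.
- **Key:** It is back in its rest and released. Its bar was seen within about 2 mm of where it lay at the start; I did not measure the foot separately, as it sits inside the trough.
- **Robot and bystanders:** The gripper is clear of everything, and the arm never came near the stamping iron, the jar or the card block. I did not measure their positions again at the end.

The two cameras disagreed by 3 to 4 mm on the lock's position. I aimed close to the top camera's estimate, and the key went on cleanly.

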